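# Tip the battery out of a two-section desk dish

## Task

Empty only the battery side of the two-section dish: lift the dish by the grip on its centre fin, turn it about a quarter so that the fin runs parallel to the long side of the open grey tray (left to right) and the battery's side faces the tray, then tip that side down over the tray so that the battery rolls out into it, without touching the battery with the fingers. The eraser must stay in the dish; finally stand the dish level on the desk beside the tray and let go.

Things in the scene. Friction and masses are not known exactly. Their poses are not given: they have to be found in the camera images.
- dish_grip (a point): Centre of the grip bar of the loose white two-section dish (0.25 kg, 130 x 135 x 80 mm), 67 mm above its flat underside. The bar, 70 mm long (x), 14 thick (y), 26 high, tops an 8 mm fin that runs along the dish's x through its middle and parts it into a +y and a -y side; z is up. Pinch it from above, fingers closing along y.
- dish: The same dish; origin under its centre, same axes. Each side (+y, -y): flat floor 5 mm up, 28 mm wide beside the fin, then a 20 degree ramp to an open rim 66 mm from the fin's middle, 16 mm up; walls 28 mm high close the x ends. A round thing rolls out over the rim of the side tipped down clearly more than 20 degrees (35 to 45 does it); jerks can throw it out too.
- battery_mid (a point): Centre of the loose battery lying in either one of the dish's two sides, along the fin: a round cell 50 mm long (its y axis), 15 mm diameter (its contact shape has domed ends, 67 mm overall). It rolls freely. A similar battery that lies on the desk is not part of the job.
- eraser_mid (a point): Centre of the loose eraser lying flat in the other side of the dish, along the fin: a block 48 x 20 x 13 mm, long side its y axis.
- tray_floor (a point): Centre of the inner floor, 5 mm above the desk, of the open grey tray fixed to the desk: outside 130 mm (its x, roughly away from the robot) x 180 mm (its y, the long side, roughly left-right), walls 5 mm thick, 45 mm high with rim beads to 49 mm. It stands left or right of the dish.
Not all that is in view belongs to the job. Of the things that look like the part that bears battery_mid, the larger one is meant.

How it is judged:
By the outcome, as a careful person would: the job done as asked, in the order asked, and still so for the second after the job is handed in, with the robot touching nothing.
It also fails if it takes over 48 s, if anything falls off the work surface, if the arm or the gripper's body presses on something with over 40 N, if the wrist force passes 120 N, or if a joint passes its speed limit or range.

## Robot

A 7-joint arm with a two-finger parallel gripper is mounted at the origin on a cart in front of the work surface, level with it; the furniture and walls round the work are solid. World frame = base frame: x ahead of the robot, y to its left, z up, the work surface at z = 0. Lengths are in m, angles in rad, forces in N, time in s.
With the tool pointing down it reaches from about 0.425 to 0.875 m from the base axis. Payload 4.7 kg.
Tool frame: the origin (TCP) lies on the centre line of the jaws, within the pads' length; the fingertips stand 25 mm ahead of it and the grasp point (between the pads) lies 6 mm ahead of it; z points along the fingers, y is the line along which they close (so a half turn about z gives the same grasp; the last joint's range is limited). The gripper opens to 85 mm and grips with 20 to 120 N. Pads are 22 mm wide; open, the fingers measure 114 mm over their backs; the gripper's body (76 mm by 85 mm) begins 54 mm behind the grasp point. The pads swing forward as they close: fully open they stand 13 mm farther back than shut.
Start: joints at [-1.324, 0.321, -0.07, 1.45, 0.023, 1.371, -0.057], TCP at [0.15, 0.632, 0.256] pointing down, gripper open.
Joint ranges: [-2.86, 2.86], [-0.3, 2.09], [-1.38, 1.24], [0.06, 2.45], [-1.56, 4.7], [0.09, 2.05], [-2.69, 2.69]. Speed limits (rad/s): [2.57, 2.57, 3.14, 3.14, 3.14, 3.14, 3.14].

## Interface

Orientations are given as a unit quaternion [w, x, y, z].
In Python, from station import * gives the robot as it stands.
- The arm moves only by the tool carry_out, never from a script. Its argument "motion" is a list of rows, each a list of 3 entries, a list of its own where there are three numbers: the shift along the tool's x, y, z in cm, then the turn about the tool's z in rad, then the finger opening in cm, from 0 to 8.54. A call has 1 to 8 rows; each row is the pose to reach, as a shift and turn from the pose commanded when the call began, along the tool's axes at that moment; what a row does not reach only later rows make up. A row lasts 1/12 s, in which the tool goes at most 41.7 mm and 7.16 degrees, less where a joint would pass 70% of its speed; a pose out of reach is approached as far as the arm can. A call with a gripper value outside its range is refused whole. The fingers move at their own pace and stop on an object; the grip force is fixed at half the most. Time passes only in rows, so rows that repeat a pose let the fingers close. It gives the time, the measured TCP pose, the force, the opening and the grip force at its end, in the units of the state.
- read_state(): the state, without advancing time (a new reading comes with each control period).
- snapshot(name): name is "scene" or "top"; returns a dict with "img" (420x560x3 uint8, blue, green, red), "fov_y" (degrees; the focal length in pixels is half the picture's height over the tangent of half this angle, whatever the lens; pixels are square), "cx", "cy" (the principal point, pixels), "dist" ([k1, k2, p1, p2, k3] as OpenCV has them; the pictures are not rectified), "world_to_cam" (4x4, takes a point from world to camera coordinates). Camera axes: x right, y down, z forward; pixel columns grow to the right and rows downward; lengths in m; the calibration is good to about 2 mm. A picture is of the moment at which its call begins. There is no depth.
- finish_job(): hands the job in; it is judged then, once.
The state is a dict: "t": time; "joint_pos": joint angles; "qvel": joint speeds; "effort": joint torques, N m; "tcp_pos": TCP position; "tcp_rot": TCP orientation; "force": force on the tool from outside, world axes, zero at the start; "torque": the same for the moment, N m; "width": opening from 0.0 (shut) to 1.0 (fully open); "grasp_force": force on a finger pad.
Only numpy, scipy, OpenCV 4.12 (cv2) and the standard library are available. Lean on these libraries where they do the work, as an engineer would, in place of code of your own. Each camera call takes 0.05 s, during which the arm holds its last target. There are 200 camera calls.

## Working session

There is one attempt and no reset: what is moved stays moved. The work goes in short steps, Python scripts to look and compute and a tool call to move; the robot and the scene stay as the last step left them, time stands still between calls to the robot, and variables do not carry over. Pictures are saved under pics/ and viewed, at most 10 in all, crops included, and the job is handed in when it is done.

Besides the shell and the picture viewer there is one more tool, called after "Request:" as name(argument=value, ...), one argument or row to a line, values as JSON. carry_out: Moves the arm, as the interface text tells. Its arguments: {"type":"object","properties":{"motion":{"type":"array"}},"required":["motion"]}

```bash
ls; mkdir -p pics
cat > h.py <<'E'
from station import *
import numpy as np, cv2
def K(s):
    h,w=s["img"].shape[:2]; f=h/2/np.tan(np.radians(s["fov_y"])/2)
    return np.array([[f,0,s["cx"]],[0,f,s["cy"]],[0,0,1.]])
def ray(s,px,z):
    "pixels -> world points on plane z"
    p=cv2.undistortPoints(np.array(px,float).reshape(-1,1,2),K(s),np.array(s["dist"],float)).reshape(-1,2)
    T=np.array(s["world_to_cam"]);R=T[:3,:3];c=-R.T@T[:3,3]
    d=np.c_[p,np.ones(len(p))]@R
    return c+d*((z-c[2])/d[:,2])[:,None]
def proj(s,P):
    T=np.array(s["world_to_cam"])
    return cv2.projectPoints(np.array(P,float).reshape(-1,1,3),cv2.Rodrigues(T[:3,:3])[0],T[:3,3],K(s),np.array(s["dist"],float))[0].reshape(-1,2)
E
python3 - <<'E'
from h import *
a=snapshot("top");b=snapshot("scene")
cv2.imwrite("pics/top0.png",a["img"]);cv2.imwrite("pics/scene0.png",b["img"])
for s in(a,b):
    T=np.array(s["world_to_cam"]);print(-T[:3,:3].T@T[:3,3],T[:3,:3].round(2).tolist())
print(read_state())
E
```

```text
pics
[0.4182407  0.2523435  0.92167538] [[0.03, -1.0, 0.0], [-0.99, -0.03, -0.14], [0.14, 0.0, -0.99]]
[ 0.28080211 -0.29556659  0.67987366] [[0.89, -0.46, -0.01], [-0.33, -0.62, -0.71], [0.32, 0.63, -0.71]]
{'t': 0.1, 'joint_pos': array([-1.3238836 ,  0.32176732, -0.07011007,  1.45154961,  0.0225774 ,
        1.37082023, -0.05688104]), 'qvel': array([-0.00046418, -0.00099655,  0.00082354, -0.00274345,  0.00092662,
       -0.00106803, -0.00018566]), 'effort': array([-1.50480455e-04, -4.94877148e+01, -3.84031869e-01, -3.15211987e+01,
        1.29601563e-02,  7.48394727e-03, -9.27669504e-06]), 'tcp_pos': array([0.14988461, 0.63202629, 0.25532276]), 'tcp_rot': array([-7.02282932e-05,  1.16110682e-01,  9.93235892e-01, -8.75913274e-04]), 'force': array([ 0.02654956,  0.97121554, -0.45328098]), 'torque': array([-0.01408754, -0.06890173, -0.00174074]), 'grasp_force': 0.0, 'width': 0.999077022502347}
```

View pics/top0.png

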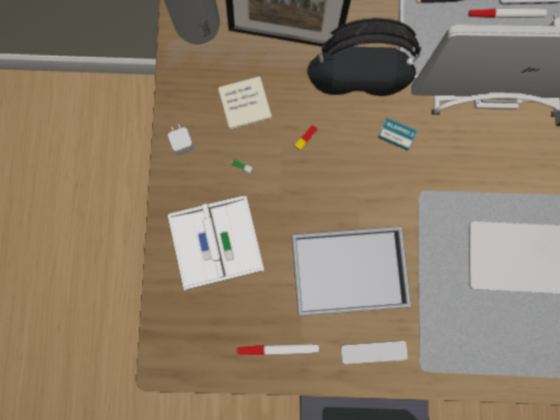

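View pics/scene0.png

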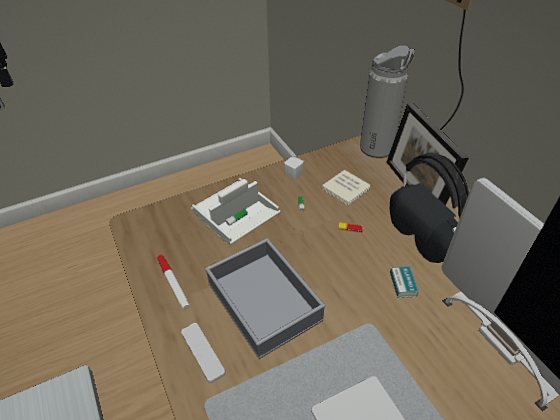

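The top view shows the dish at (215,243) with a blue/white item at (205,245) left of the fin and a green/white item at (227,245) right of it. The tray is at (350,271). Battery candidates are the green item in the dish (227,245), the small green cell on the desk (242,166), the red/yellow piece (306,137) and the blue item in the dish (205,245). By the description I choose the larger green one in the dish, and I'll check it in a close crop.

Run:
```python
from h import *
a=cv2.imread("pics/top0.png");b=cv2.imread("pics/scene0.png")
c=cv2.resize(a[140:300,155:275],None,fx=3.5,fy=3.5,interpolation=cv2.INTER_CUBIC)
d=cv2.resize(b[165:255,180:290],None,fx=3.4,fy=3.4,interpolation=cv2.INTER_CUBIC)
o=np.zeros((560,800,3),np.uint8);o[:c.shape[0],:c.shape[1]]=c;o[:d.shape[0],424:424+d.shape[1]]=d[:,:376]
cv2.imwrite("pics/crop1.png",o)
s=snapshot("top")
hsv=cv2.cvtColor(a,cv2.COLOR_BGR2HSV)
for n,lo,hi in(("green",(50,120,40),(80,255,255)),("blue",(105,120,40),(130,255,255))):
    m=cv2.inRange(hsv,lo,hi)
    for q in cv2.findContours(m,0,2)[0]:
        if cv2.contourArea(q)>10: print(n,cv2.minAreaRect(q))
# tray contour: greyish-blue; dish white
w=cv2.inRange(hsv,(0,0,175),(180,40,255))
for q in cv2.findContours(w,0,2)[0]:
    if cv2.contourArea(q)>800: print("white",cv2.minAreaRect(q),cv2.contourArea(q))
# tray rim corners by eye at rim z=.049
P=ray(s,[(293,235),(405,228),(409,307),(300,314)],.049);print(P.round(3),P.mean(0))
P=ray(s,[(169,213),(246,197),(263,270),(185,287)],.02);print(P.round(3),P.mean(0))
P=ray(s,[(206,206),(221,277)],.08);print("fin",P)
```

```text
green ((225.29412841796875, 240.67648315429688), (16.00735092163086, 5.093247413635254), 75.96376037597656)
green ((238.06898498535156, 163.8275909423828), (10.770329475402832, 4.085297584533691), 21.801406860351562)
blue ((203.12937927246094, 241.58236694335938), (15.293599128723145, 4.989400386810303), 77.47119140625)
white ((374.0710754394531, 351.99493408203125), (18.096752166748047, 64.26483917236328), 85.91438293457031) 1075.0
white ((348.26629638671875, 271.0787048339844), (69.49796295166016, 97.32905578613281), 85.42607879638672) 6534.5
white ((515.0328369140625, 256.6123352050781), (90.4935073852539, 68.2865219116211), 2.12109637260437) 5826.0
white ((214.55795288085938, 241.55062866210938), (77.97298431396484, 82.60042572021484), 76.13897705078125) 6147.5
white ((244.27650451660156, 101.89541625976562), (41.80597686767578, 42.876548767089844), 74.47589111328125) 1690.0
white ((505.3016662597656, 28.895967483520508), (14.661591529846191, 108.6366195678711), 86.07408905029297) 804.5
[[0.512 0.229 0.049]
 [0.528 0.046 0.049]
 [0.401 0.041 0.049]
 [0.385 0.215 0.049]] [0.45636065 0.13275895 0.049     ]
[[0.547 0.44  0.02 ]
 [0.578 0.31  0.02 ]
 [0.454 0.277 0.02 ]
 [0.423 0.406 0.02 ]] [0.50035123 0.35864543 0.02      ]
fin [[0.55088147 0.36967687 0.08      ]
 [0.43930327 0.34096836 0.08      ]]
```

View pics/crop1.png

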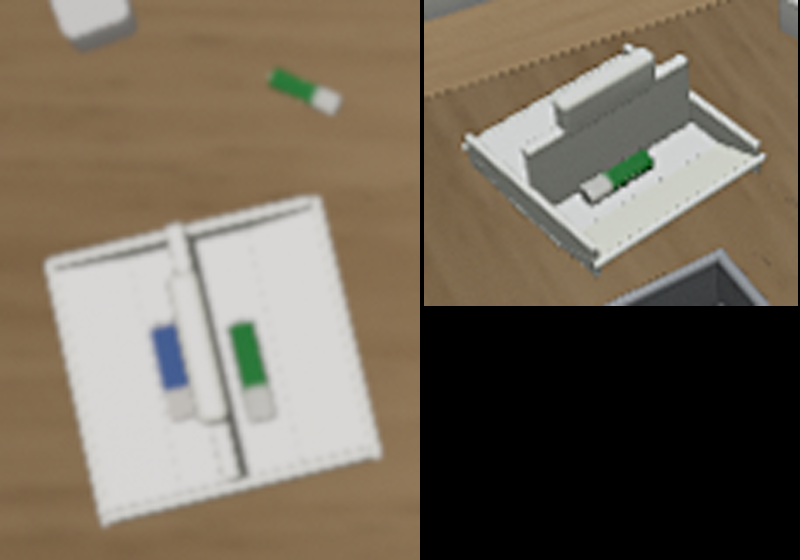

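The green item in the dish is the battery: it looks like the desk cell but is larger, about 14 mm wide and 47 mm long, and lies on the tray-facing side. The blue one is the eraser. The dish centre is about (0.498, 0.358) with its fin at 14.3°, and the tray is about (0.456, 0.133) with its long axis at 95°.

The moves offer no tool tilt. My plan is to hold the dish over the tray's far wall with the battery side facing inward, then loosen the fingers into a cage around the bar. The dish can then tip about the wall rim.

Request:
carry_out(
  motion=[
    [[-4, -2, 0], -0.1, 8.5],
    [[-8, -4, 2], -0.2, 8.5],
    [[-12, -6, 4], -0.3, 8.5],
    [[-16, -7.5, 6], -0.4, 8.5],
    [[-20, -9.3, 8], -0.48, 8.5],
    [[-24, -11.1, 10], -0.48, 8.5],
    [[-28, -13, 10], -0.48, 8.5],
    [[-32, -15, 10], -0.48, 8.5],
  ],
)

```text
t: 0.82
tcp_pos: [0.3965, 0.4354, 0.1575]
tcp_rot: [-0.001, -0.124, 0.992, -0.001]
force: [0.1, 0.6, 0.5]
width: 0.996
grasp_force: 0.0
```

```bash
cat >> h.py <<'E'
from scipy.spatial.transform import Rotation as Ro
def tool():
    s=read_state(); q=s["tcp_rot"]; return s,Ro.from_quat([*q[1:],q[0]]).as_matrix()
def go(x,y,z,yaw_y):
    "shift in cm (tool axes) and turn to put TCP at x,y,z with tool y at yaw_y degrees"
    s,R=tool(); d=R.T@(np.array([x,y,z])-s["tcp_pos"]); a=np.degrees(np.arctan2(R[1,1],R[0,1]))
    t=-np.radians((yaw_y-a+180)%360-180)
    print("t",round(s["t"],2),"tcp",s["tcp_pos"].round(4),"yaw_y",round(a,1),"w",round(s["width"],3),"F",s["force"].round(1),"gf",round(s["grasp_force"],1),"tilt",R[2].round(3),"shift",(d*100).round(2),"turn",round(t,3))
E
python3 -c "
from h import *
go(.498,.358,.155,104.3)"
```

```text
t 0.82 tcp [0.3965 0.4354 0.1575] yaw_y 104.2 w 0.996 F [0.1 0.6 0.5] gf 0.0 tilt [ 0.003 -0.002 -1.   ] shift [-7.95 -9.99  0.25] turn -0.002
```

Request:
carry_out(
  motion=[
    [[-2, -2.5, 0], 0, 8.5],
    [[-4, -5, 0], 0, 8.5],
    [[-5.6, -7, 0], 0, 8.5],
    [[-5.6, -7, 0], 0, 8.5],
    [[-5.6, -7, 0], 0, 8.5],
  ],
)

```text
t: 1.23
tcp_pos: [0.4692, 0.3814, 0.1594]
tcp_rot: [-0.0, -0.121, 0.993, -0.0]
force: [-0.3, 0.7, -0.5]
width: 0.995
grasp_force: 0.0
```

Run:
```python
from h import *
go(.498,.358,.073,104.3)
a=snapshot("top");b=snapshot("scene")
c=cv2.resize(a["img"][170:310,140:290],None,fx=2.6,fy=2.6);d=cv2.resize(b["img"][90:250,170:330],None,fx=2.5,fy=2.5)
o=np.zeros((400,800,3),np.uint8);o[:c.shape[0],:c.shape[1]]=c;o[:400,395:795]=d
cv2.imwrite("pics/p2.png",o)
```

```text
t 1.23 tcp [0.4692 0.3814 0.1594] yaw_y 103.9 w 0.995 F [-0.3  0.7 -0.5] gf 0.0 tilt [ 0.    -0.001 -1.   ] shift [-2.24 -2.96  8.64] turn -0.007
```

View pics/p2.png

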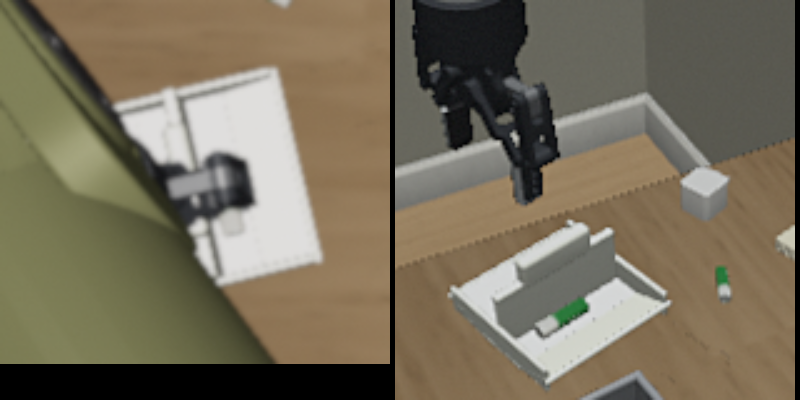

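The fingers hang above the dish and the battery lies by the fin on the tray side. I'll centre over the grip and descend with a 5 cm opening.

Request:
carry_out(
  motion=[
    [[-1.2, -1.5, 0], 0, 5],
    [[-2.2, -3, 1], 0, 5],
    [[-2.2, -3, 3], 0, 5],
    [[-2.2, -3, 5], 0, 5],
    [[-2.2, -3, 7], 0, 5],
    [[-2.2, -3, 8.6], 0, 5],
    [[-2.2, -3, 8.6], 0, 5],
  ],
)

```text
t: 1.92
tcp_pos: [0.4925, 0.3598, 0.0698]
tcp_rot: [-0.003, -0.125, 0.992, -0.001]
force: [-0.5, -0.1, 0.6]
width: 0.587
grasp_force: 0.0
```

Run:
```python
from h import *
go(.498,.358,.073,104.3)
b=snapshot("scene")
cv2.imwrite("pics/p3.png",cv2.resize(b["img"][130:250,170:310],None,fx=4,fy=4))
```

```text
t 1.92 tcp [0.4925 0.3598 0.0698] yaw_y 104.4 w 0.587 F [-0.5 -0.1  0.6] gf 0.0 tilt [ 0.007 -0.002 -1.   ] shift [-0.49 -0.31 -0.32] turn 0.001
```

View pics/p3.png

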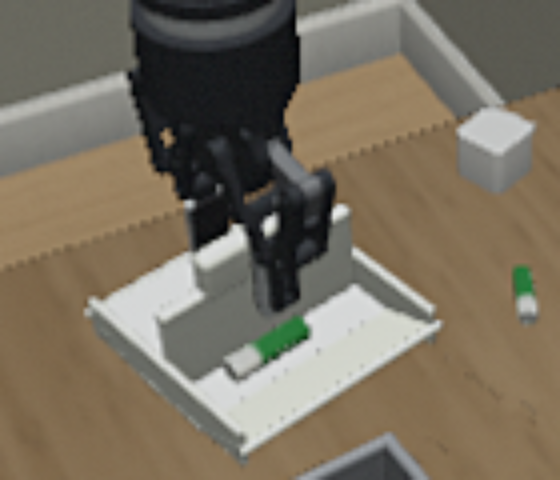

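The fingers straddle the bar and are clear of the battery, so I close.

Request:
carry_out(
  motion=[
    [[-0.4, -0.3, -0.3], 0, 3.5],
    [[-0.4, -0.3, -0.3], 0, 2.5],
    [[-0.4, -0.3, -0.3], 0, 1.6],
    [[-0.4, -0.3, -0.3], 0, 1],
    [[-0.4, -0.3, -0.3], 0, 0.5],
    [[-0.4, -0.3, -0.3], 0, 0.5],
    [[-0.4, -0.3, -0.3], 0, 0.5],
  ],
)

```text
t: 2.55
tcp_pos: [0.502, 0.3591, 0.0786]
tcp_rot: [0.002, -0.123, 0.992, 0.001]
force: [0.1, 2.8, 5.1]
width: 0.147
grasp_force: 60.5
```

Request:
carry_out(
  motion=[
    [[0, 0, -0.3], 0, 0.5],
    [[0, 0, -1], 0, 0.5],
    [[0, 0, -2], 0, 0.5],
    [[0, 0, -3], 0, 0.5],
    [[0, 0, -4], 0, 0.5],
    [[0, 0, -5], 0, 0.5],
    [[0, 0, -5.6], 0, 0.5],
    [[0, 0, -5.8], 0, 0.5],
  ],
)

```text
t: 3.22
tcp_pos: [0.5017, 0.3582, 0.1368]
tcp_rot: [0.001, -0.123, 0.992, 0.001]
force: [-0.6, 0.6, -2.7]
width: 0.153
grasp_force: 59.1
```

Run:
```python
from h import *
go(.498,.358,.073+.09,5)
b=snapshot("scene")
cv2.imwrite("pics/p4.png",b["img"][90:270,150:350].repeat(3,0).repeat(3,1))
```

```text
t 3.22 tcp [0.5017 0.3582 0.1368] yaw_y 104.2 w 0.153 F [-0.6  0.6 -2.7] gf 59.1 tilt [-0.003  0.001 -1.   ] shift [ 0.36  0.07 -2.63] turn 1.731
```

View pics/p4.png

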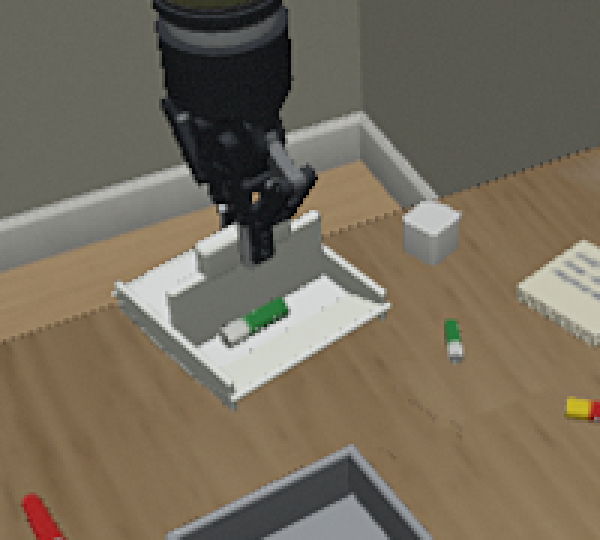

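The dish is lifted level, battery in place. I raise it further and turn it.

Request:
carry_out(
  motion=[
    [[0, 0, -0.4], 0.03, 0.5],
    [[0, 0, -1], 0.09, 0.5],
    [[0, 0, -1.6], 0.17, 0.5],
    [[0, 0, -2.2], 0.26, 0.5],
    [[0, 0, -2.7], 0.35, 0.5],
    [[0, 0, -3], 0.44, 0.5],
    [[0, 0, -3.1], 0.53, 0.5],
    [[0, 0, -3.1], 0.62, 0.5],
  ],
)

```text
t: 3.93
tcp_pos: [0.5008, 0.3576, 0.1656]
tcp_rot: [-0.0, 0.187, 0.982, -0.0]
force: [0.7, 0.2, -2.6]
width: 0.153
grasp_force: 59.1
```

Request:
carry_out(
  motion=[
    [[0, 0, 0], 0.09, 0.5],
    [[0, 0, 0], 0.18, 0.5],
    [[0, 0, 0], 0.27, 0.5],
    [[0, 0, 0], 0.36, 0.5],
    [[0, 0, 0], 0.45, 0.5],
    [[0, 0, 0], 0.54, 0.5],
    [[0, 0, 0], 0.63, 0.5],
    [[0, 0, 0], 0.7, 0.5],
  ],
)

```text
t: 4.6
tcp_pos: [0.5006, 0.3574, 0.1651]
tcp_rot: [-0.0, 0.513, 0.858, -0.001]
force: [1.2, -0.7, -2.4]
width: 0.154
grasp_force: 59.1
```

Run:
```python
from h import *
go(.521,.1385,.168,5)
# tray far wall, check once by edges in scene view: rim corners near/far
b=snapshot("scene");h=cv2.cvtColor(b["img"],cv2.COLOR_BGR2GRAY)
P=ray(b,[(268,242),(323,305),(259,351),(207,272)],.049);print(P.round(3),P.mean(0).round(3))
```

```text
t 4.6 tcp [0.5006 0.3574 0.1651] yaw_y 28.3 w 0.154 F [ 1.2 -0.7 -2.4] gf 59.1 tilt [-0.    -0.001 -1.   ] shift [-20.25  -8.58  -0.28] turn 0.407
[[0.509 0.218 0.049]
 [0.529 0.051 0.049]
 [0.4   0.025 0.049]
 [0.383 0.204 0.049]] [0.455 0.125 0.049]
```

Request:
carry_out(
  motion=[
    [[-0.7, -0.3, 0], 0.04, 0.5],
    [[-2, -0.9, -0.2], 0.09, 0.5],
    [[-3.8, -1.7, -0.3], 0.15, 0.5],
    [[-5.9, -2.6, -0.3], 0.21, 0.5],
    [[-8.1, -3.6, -0.3], 0.27, 0.5],
    [[-10.2, -4.5, -0.3], 0.33, 0.5],
    [[-12, -5.3, -0.3], 0.38, 0.5],
    [[-13.4, -5.9, -0.3], 0.4, 0.5],
  ],
)

```text
t: 5.32
tcp_pos: [0.5133, 0.2091, 0.1686]
tcp_rot: [0.0, 0.673, 0.74, -0.0]
force: [0.2, 0.6, -2.4]
width: 0.154
grasp_force: 59.1
```

```bash
python3 -c "
from h import *
go(.518,.136,.168,5.2)"
```

```text
t 5.32 tcp [0.5133 0.2091 0.1686] yaw_y 5.4 w 0.154 F [ 0.2  0.6 -2.4] gf 59.1 tilt [-0. -0. -1.] shift [-7.32 -0.22  0.07] turn 0.003
```

Request:
carry_out(
  motion=[
    [[-1.2, 0, 0], 0, 0.5],
    [[-2.6, -0.1, 0], 0, 0.5],
    [[-4.2, -0.1, 0.3], 0, 0.5],
    [[-5.6, -0.2, 0.8], 0, 0.5],
    [[-6.6, -0.2, 1.5], 0, 0.5],
    [[-7.2, -0.2, 2.2], 0, 0.5],
    [[-7.3, -0.2, 2.8], 0, 0.5],
    [[-7.3, -0.2, 3.2], 0, 0.5],
  ],
)

```text
t: 5.98
tcp_pos: [0.5178, 0.1391, 0.1356]
tcp_rot: [-0.0, 0.672, 0.741, -0.0]
force: [-0.8, 0.1, -3.5]
width: 0.153
grasp_force: 59.1
```

Run:
```python
from h import *
go(.518,.136,.127,5.2)
a=snapshot("top");b=snapshot("scene")
o=np.zeros((600,800,3),np.uint8)
c=cv2.resize(a["img"][160:340,250:430],(380,380));d=cv2.resize(b["img"][120:360,170:380],(420,480))
o[:380,:380]=c;o[:480,380:]=d
cv2.imwrite("pics/p5.png",o)
```

```text
t 5.98 tcp [0.5178 0.1391 0.1356] yaw_y 5.6 w 0.153 F [-0.8  0.1 -3.5] gf 59.1 tilt [ 0.    -0.001 -1.   ] shift [-0.31 -0.01  0.86] turn 0.008
```

View pics/p5.png

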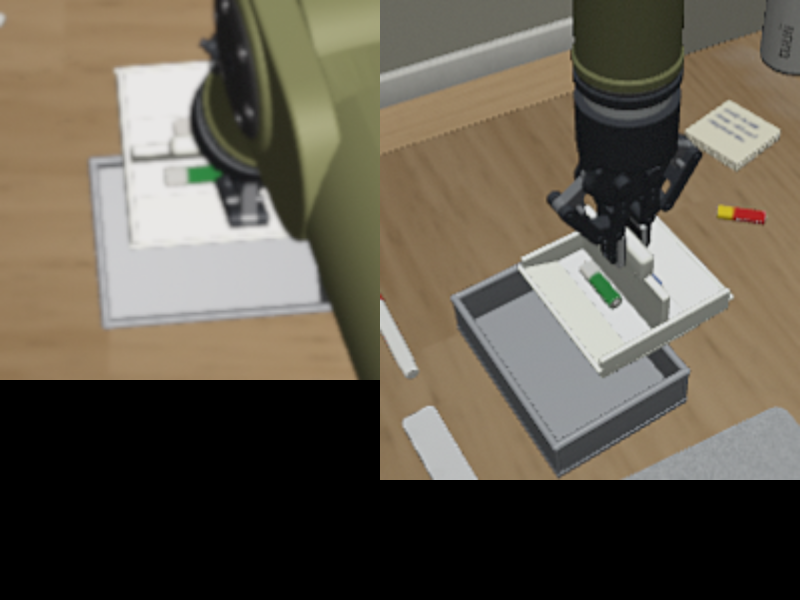

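The fin sits over the tray's far wall and parallel to it. The battery (crop ≈ (195,175)) is on the tray side, so I lower until the dish touches the wall.

Request:
carry_out(
  motion=[
    [[-0.2, 0, 0.3], 0, 0.5],
    [[-0.3, 0, 0.6], 0, 0.5],
    [[-0.3, 0, 0.8], 0, 0.5],
    [[-0.3, 0, 0.9], 0, 0.5],
    [[-0.3, 0, 0.9], 0, 0.5],
  ],
)

```text
t: 6.5
tcp_pos: [0.5184, 0.1361, 0.1275]
tcp_rot: [-0.0, 0.672, 0.741, -0.0]
force: [-0.2, 0.6, -3.2]
width: 0.152
grasp_force: 59.1
```

Request:
carry_out(
  motion=[
    [[0, 0, 0.1], 0, 0.5],
    [[0, 0, 0.2], 0, 0.5],
    [[0, 0, 0.2], 0, 0.5],
  ],
)

```text
t: 6.75
tcp_pos: [0.5186, 0.136, 0.1256]
tcp_rot: [-0.0, 0.672, 0.741, 0.0]
force: [0.3, 0.1, -2.3]
width: 0.151
grasp_force: 59.1
```

Request:
carry_out(
  motion=[
    [[0, 0, 0.1], 0, 0.5],
    [[0, 0, 0.2], 0, 0.5],
    [[0, 0, 0.2], 0, 0.5],
  ],
)

```text
t: 7.0
tcp_pos: [0.5187, 0.136, 0.1237]
tcp_rot: [0.0, 0.672, 0.741, 0.0]
force: [0.0, -0.4, -3.1]
width: 0.153
grasp_force: 59.2
```

Request:
carry_out(
  motion=[
    [[0, 0, 0.1], 0, 0.5],
    [[0, 0, 0.2], 0, 0.5],
    [[0, 0, 0.2], 0, 0.5],
  ],
)

```text
t: 7.25
tcp_pos: [0.5189, 0.1361, 0.1235]
tcp_rot: [-0.0, 0.672, 0.741, 0.0]
force: [-3.7, -0.2, 9.3]
width: 0.151
grasp_force: 60.8
```

Request:
carry_out(
  motion=[
    [[0, 0, 0.1], 0, 0.5],
    [[0, 0, 0.2], 0, 0.5],
    [[0, 0, 0.2], 0, 0.5],
  ],
)

```text
t: 7.5
tcp_pos: [0.5192, 0.1362, 0.1235]
tcp_rot: [-0.001, 0.672, 0.741, 0.001]
force: [-8.7, -1.4, 22.4]
width: 0.155
grasp_force: 62.7
```

Contact is confirmed at TCP z 0.1235. I relieve the press, open slightly into a cage and start tipping.

Request:
carry_out(
  motion=[
    [[0, 0, -0.2], 0, 0.5],
    [[0, 0, -0.4], 0, 1.6],
    [[0, 0, -0.4], 0, 1.8],
    [[0, -0.4, -0.4], 0, 2.0],
    [[0, -0.8, -0.4], 0, 2.0],
    [[0, -1.2, -0.3], 0, 2.1],
    [[0, -1.6, -0.3], 0, 2.1],
    [[0, -1.6, -0.2], 0, 2.1],
  ],
)

```text
t: 8.17
tcp_pos: [0.5015, 0.1343, 0.1214]
tcp_rot: [-0.0, 0.672, 0.741, -0.0]
force: [0.2, -0.1, -0.1]
width: 0.245
grasp_force: 0.1
```

Run:
```python
from h import *
go(.518-.043,.134,.1235-.016,5.2)
b=snapshot("scene")
cv2.imwrite("pics/p6.png",cv2.resize(b["img"][180:340,170:370],None,fx=3,fy=3))
```

```text
t 8.17 tcp [0.5015 0.1343 0.1214] yaw_y 5.6 w 0.245 F [ 0.2 -0.1 -0.1] gf 0.1 tilt [ 0.    -0.001 -1.   ] shift [ 0.23 -2.64  1.4 ] turn 0.007
```

View pics/p6.png

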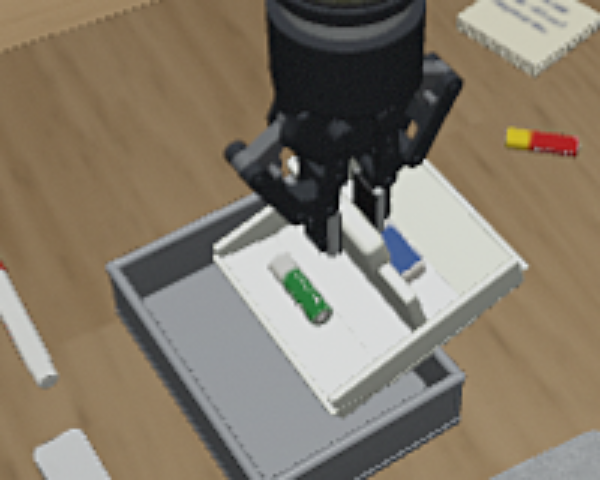

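The dish is tipping about the wall, with the battery (300,290) now at the ramp and the eraser still behind the fin. I continue the arc.

Request:
carry_out(
  motion=[
    [[0, -0.4, 0.1], 0, 2.3],
    [[0, -0.8, 0.2], 0, 2.4],
    [[0, -1.2, 0.4], 0, 2.5],
    [[0, -1.6, 0.7], 0, 2.6],
    [[0, -2, 0.9], 0, 2.7],
    [[0, -2.3, 1.1], 0, 2.8],
    [[0, -2.6, 1.3], 0, 2.8],
    [[0, -2.6, 1.3], 0, 2.8],
  ],
)

```text
t: 8.88
tcp_pos: [0.4758, 0.1317, 0.1081]
tcp_rot: [-0.0, 0.672, 0.741, -0.001]
force: [-0.9, -0.1, -0.1]
width: 0.328
grasp_force: 0.4
```

Run:
```python
from h import *
go(.518-.043,.134,.1235-.016,5.2)
b=snapshot("scene")
cv2.imwrite("pics/p7.png",cv2.resize(b["img"][180:340,170:370],None,fx=3,fy=3))
```

```text
t 8.88 tcp [0.4758 0.1317 0.1081] yaw_y 5.6 w 0.328 F [-0.9 -0.1 -0.1] gf 0.4 tilt [-0.    -0.001 -1.   ] shift [ 0.23 -0.05  0.06] turn 0.007
```

View pics/p7.png

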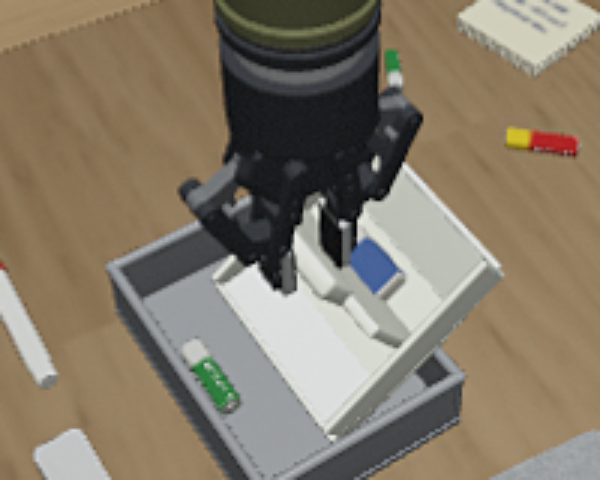

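The battery is in the tray (210,375) and the eraser is still in the dish. I reverse the arc.

Request:
carry_out(
  motion=[
    [[0, 0.3, -0.2], 0, 2.7],
    [[0, 0.7, -0.5], 0, 2.6],
    [[0, 1.1, -0.8], 0, 2.5],
    [[0, 1.5, -1], 0, 2.4],
    [[0, 1.9, -1.2], 0, 2.3],
    [[0, 2.3, -1.3], 0, 2.2],
    [[0, 2.6, -1.4], 0, 2.1],
    [[0, 2.6, -1.4], 0, 2],
  ],
)

```text
t: 9.6
tcp_pos: [0.5037, 0.1344, 0.123]
tcp_rot: [0.0, 0.672, 0.741, 0.0]
force: [0.1, -0.7, 1.0]
width: 0.234
grasp_force: 0.0
```

Request:
carry_out(
  motion=[
    [[0, 0.4, -0.1], 0, 2],
    [[0, 0.8, -0.2], 0, 1.9],
    [[0, 1.2, -0.2], 0, 1.8],
    [[0, 1.6, -0.2], 0, 1.7],
    [[0, 1.7, -0.2], 0, 1.6],
    [[0, 1.7, -0.2], 0, 1.6],
  ],
)

```text
t: 10.1
tcp_pos: [0.5199, 0.1361, 0.1246]
tcp_rot: [0.0, 0.672, 0.741, -0.0]
force: [-0.2, 0.9, 0.3]
width: 0.187
grasp_force: 0.1
```

Run:
```python
from h import *
go(.518,.136,.1235,5.2)
b=snapshot("scene")
cv2.imwrite("pics/p8.png",cv2.resize(b["img"][150:340,170:370],None,fx=3,fy=3))
```

```text
t 10.1 tcp [0.5199 0.1361 0.1246] yaw_y 5.6 w 0.187 F [-0.2  0.9  0.3] gf 0.1 tilt [-0. -0. -1.] shift [ 0.01 -0.19  0.11] turn 0.007
```

View pics/p8.png

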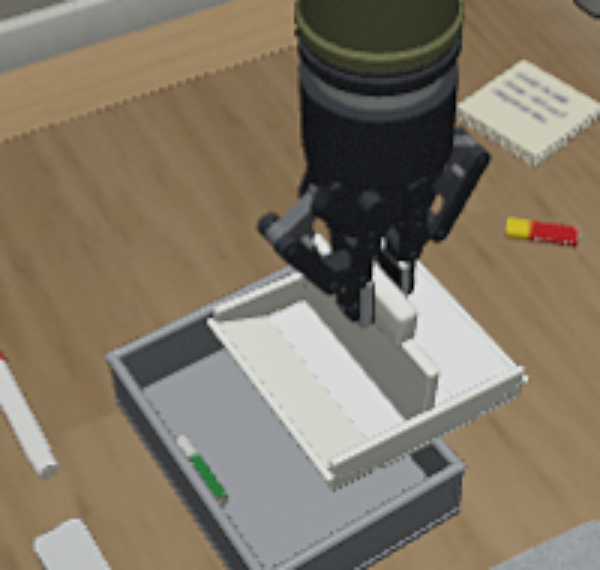

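The dish is back nearly level on the wall, the battery is in the tray at (205,475), and the fingers are caging the bar. I grip and lift.

Request:
carry_out(
  motion=[
    [[0, 0, 0], 0, 1.2],
    [[0, 0, 0], 0, 0.5],
    [[0, 0, 0], 0, 0.5],
    [[0, 0, 0], 0, 0.5],
    [[0, 0, -0.5], 0, 0.5],
    [[0, 0, -1.2], 0, 0.5],
    [[0, 0, -2], 0, 0.5],
    [[0, 0, -2.8], 0, 0.5],
  ],
)

```text
t: 10.82
tcp_pos: [0.5198, 0.136, 0.1537]
tcp_rot: [0.0, 0.672, 0.741, 0.0]
force: [0.5, 0.2, -2.5]
width: 0.151
grasp_force: 58.9
```

```bash
cat >> h.py <<'E'
def blobs(n):
    s=snapshot(n);hsv=cv2.cvtColor(s["img"],cv2.COLOR_BGR2HSV)
    for c,lo,hi in(("green",(50,120,40),(80,255,255)),("blue",(105,120,40),(130,255,255))):
        for q in cv2.findContours(cv2.inRange(hsv,lo,hi),0,2)[0]:
            if cv2.contourArea(q)>8:
                m=cv2.minAreaRect(q);print(n,c,np.round(m[0]),np.round(m[1]),ray(s,[m[0]],.02).round(3))
    return s
E
python3 -c "
from h import *
go(.505,.345,.16,5.2); s=blobs('scene')"
```

```text
t 10.82 tcp [0.5198 0.136  0.1537] yaw_y 5.6 w 0.151 F [ 0.5  0.2 -2.5] gf 58.9 tilt [ 0.     0.001 -1.   ] shift [20.94  0.57 -0.63] turn 0.007
scene green [239. 308.] [16.  3.] [[0.409 0.129 0.02 ]]
```

Request:
carry_out(
  motion=[
    [[0.8, 0, -0.3], 0, 0.5],
    [[2.2, 0, -0.6], 0, 0.5],
    [[4.2, 0.1, -0.6], 0, 0.5],
    [[6.5, 0.2, -0.6], 0, 0.5],
    [[8.9, 0.2, -0.6], 0, 0.5],
    [[11.3, 0.3, -0.6], 0, 0.5],
    [[13.4, 0.4, -0.6], 0, 0.5],
    [[15, 0.4, -0.6], 0, 0.5],
  ],
)

```text
t: 11.53
tcp_pos: [0.508, 0.2889, 0.1586]
tcp_rot: [-0.0, 0.671, 0.742, 0.0]
force: [0.7, -0.4, -2.6]
width: 0.151
grasp_force: 59.0
```

```bash
python3 -c "
from h import *
go(.505,.345,.0745,5.2)"
```

```text
t 11.53 tcp [0.508  0.2889 0.1586] yaw_y 5.8 w 0.151 F [ 0.7 -0.4 -2.6] gf 59.0 tilt [ 0.001 -0.    -1.   ] shift [5.6  0.27 8.42] turn 0.01
```

Request:
carry_out(
  motion=[
    [[1.2, 0.1, 0], 0, 0.5],
    [[2.6, 0.1, 0.3], 0, 0.5],
    [[4, 0.2, 1], 0, 0.5],
    [[5, 0.3, 2.2], 0, 0.5],
    [[5.6, 0.3, 3.6], 0, 0.5],
    [[5.6, 0.3, 5], 0, 0.5],
    [[5.6, 0.3, 6.2], 0, 0.5],
    [[5.6, 0.3, 7], 0, 0.5],
  ],
)

```text
t: 12.2
tcp_pos: [0.5055, 0.3402, 0.0857]
tcp_rot: [0.0, 0.672, 0.741, -0.002]
force: [-1.0, -0.6, -2.3]
width: 0.147
grasp_force: 59.0
```

Request:
carry_out(
  motion=[
    [[0, 0, 0.4], 0, 0.5],
    [[0, 0, 0.7], 0, 0.5],
    [[0, 0, 0.9], 0, 0.5],
    [[0, 0, 1], 0, 0.5],
    [[0, 0, 1], 0, 0.5],
  ],
)

```text
t: 12.62
tcp_pos: [0.507, 0.3417, 0.0797]
tcp_rot: [0.0, 0.672, 0.741, 0.001]
force: [-0.4, -0.9, 0.3]
width: 0.148
grasp_force: 59.2
```

Request:
carry_out(
  motion=[
    [[0, 0, 0.1], 0, 0.5],
    [[0, 0, 0.2], 0, 0.5],
    [[0, 0, 0.2], 0, 0.5],
    [[0, 0, 0.2], 0, 0.5],
  ],
)

```text
t: 12.95
tcp_pos: [0.507, 0.3417, 0.0796]
tcp_rot: [-0.0, 0.672, 0.741, 0.001]
force: [-5.2, -4.5, 11.9]
width: 0.156
grasp_force: 61.0
```

Request:
carry_out(
  motion=[
    [[0, 0, -0.2], 0, 0.5],
    [[0, 0, -0.3], 0, 1.3],
    [[0, 0, -0.3], 0, 1.6],
    [[0, 0, -0.3], 0, 2],
    [[0, 0, -0.3], 0, 3],
    [[0, 0, -0.3], 0, 4.5],
    [[0, 0, -0.3], 0, 5],
    [[0, 0, -0.3], 0, 5],
  ],
)

```text
t: 13.62
tcp_pos: [0.5065, 0.3418, 0.0797]
tcp_rot: [0.0, 0.672, 0.741, 0.0]
force: [-0.4, 0.1, 0.3]
width: 0.588
grasp_force: 0.0
```

Request:
carry_out(
  motion=[
    [[0, 0, -0.5], 0, 5],
    [[0, 0, -1.5], 0, 5],
    [[0, 0, -3], 0, 5],
    [[0, 0, -5], 0, 5],
    [[0, 0, -8], 0, 5],
    [[0, 0, -11], 0, 5],
    [[0, 0, -14], 0, 5],
    [[0, 0, -16], 0, 5],
  ],
)

```text
t: 14.28
tcp_pos: [0.5074, 0.3421, 0.2444]
tcp_rot: [0.0, 0.672, 0.741, 0.002]
force: [0.8, 0.8, 0.3]
width: 0.585
grasp_force: 0.0
```

Request:
carry_out(
  motion=[
    [[3, 0, -2], 0, 5],
    [[6, 0, -4], 0, 5],
    [[10, 0, -5], 0, 5],
    [[14, 0, -5], 0, 5],
    [[18, 0, -5], 0, 5],
    [[22, 0, -5], 0, 5],
    [[26, 0, -5], 0, 5],
    [[28, 0, -5], 0, 5],
  ],
)

```text
t: 14.95
tcp_pos: [0.4756, 0.6258, 0.2896]
tcp_rot: [-0.002, 0.67, 0.743, 0.0]
force: [-1.5, -0.0, -1.7]
width: 0.585
grasp_force: 0.0
```

Run:
```python
from h import *
go(.505,.345,.0745,5.2)
t=blobs("top");s=blobs("scene")
m=cv2.inRange(cv2.cvtColor(t["img"],cv2.COLOR_BGR2HSV),(0,0,175),(180,40,255))
for q in cv2.findContours(m,0,2)[0]:
    if cv2.contourArea(q)>2500:
        r=cv2.minAreaRect(q);print(r,ray(t,cv2.boxPoints(r),.02).round(3)[:,:2].tolist())
# expected image of the rim corners of a level dish, scene view vs. white mask
```

```text
t 14.95 tcp [0.4756 0.6258 0.2896] yaw_y 5.9 w 0.585 F [-1.5 -0.  -1.7] gf 0.0 tilt [ 0.003 -0.001 -1.   ] shift [-28.3    0.06  21.42] turn 0.013
top green [351. 302.] [ 5. 16.] [[0.406 0.13  0.02 ]]
top green [238. 164.] [11.  4.] [[0.636 0.326 0.02 ]]
top blue [227. 226.] [ 5. 14.] [[0.528 0.341 0.02 ]]
scene green [239. 308.] [16.  3.] [[0.409 0.129 0.02 ]]
scene green [300. 200.] [6. 3.] [[0.634 0.317 0.02 ]]
((348.31280517578125, 271.11273193359375), (69.4338150024414, 97.48493194580078), 85.51539611816406) [[0.506, 0.221], [0.523, 0.057], [0.408, 0.049], [0.391, 0.21]]
((515.03125, 256.62615966796875), (90.40664672851562, 68.42066192626953), 2.045408248901367) [[0.432, -0.065], [0.547, -0.072], [0.546, -0.222], [0.432, -0.212]]
((223.57525634765625, 238.62832641601562), (81.0201416015625, 78.2263412475586), 86.18592071533203) [[0.568, 0.42], [0.581, 0.287], [0.444, 0.273], [0.432, 0.403]]
```

```bash
python3 -c "
from station import *
print(finish_job())"
```

```text
the job is handed in; nothing more can be done
None
```

The job is handed in at about 15 s of robot time: the battery lies in the tray, the eraser is still in the dish, and the released dish stands on the desk beside the tray (its footprint in the top view fits level), tipped over the tray's far wall with the bar caged loosely between the fingers because the moves allow no tool tilt.

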